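Put the last two nut drivers back on the rack in size order

TASK

Two of the four red-handled nut drivers lie on the bench, and the two middle sizes are already clipped on the sloping blue rack. Look which way the sizes run there, and click the smallest and the largest into the two free outer clips so that all four stand in size order: handles up the slope, shank snapped fully home in its clip with the handle's shoulder just above it, and the handle resting on the upper rail. Leave the two middle ones, and the box, round box and switch frame on the bench, where they are.

Things in the scene. Friction and masses are not known exactly. Their poses are not given: they have to be found in the camera images.
- driver_small: The smallest nut driver: 142 mm long in all, of which the last 24 mm are a socket head of 12 mm diameter. At first flat on the bench, handle roughly away from the robot. Red eight-sided handle, 95 mm long, 32 mm across flats; bare shank 10 mm thick. Origin on the axis at the shoulder (handle meets shank), +x to the handle's far end, 16 mm above what the handle's flat rests on. About 0.11 kg, balancing 42 mm up the handle.
- driver_large: The largest nut driver: 200 mm long in all, socket head 27 mm in diameter and 24 mm long. Lies flat on the bench at first, like the smallest. Red eight-sided handle, 95 mm long, 32 mm across flats; bare shank 10 mm thick. Origin on the axis at the shoulder (handle meets shank), +x to the handle's far end, 16 mm above what the handle's flat rests on. About 0.16 kg, balancing 25 mm up the handle.
- driver_midsmall: The second smallest nut driver: 161 mm long, socket head 16 mm in diameter. Clipped on the rack at place 2 or 3 from the start. Handle, shank and origin as on the others.
- driver_midlarge: The second largest nut driver: 181 mm long, socket head 21 mm in diameter. Clipped on the rack at the other of places 2 and 3. Handle, shank and origin as on the others.
- panel: Fixed blue panel of the rack, 336 mm wide, 235 mm up the slope; it rises away from the robot at 32 degrees. Origin mid front edge, on its face, 16 mm above the bench; +x up the slope, +y left, +z out of the face. On it the clip rail (18 mm high, 92 to 116 mm up the slope) and the rubber-topped rest rail for handles (16 mm high, 180 to 200 mm up).
- place1 (a point): Place 1, the left outer clip as the robot sees it (+y), free at first. The point is where a driver's origin belongs when home: 120 mm up the slope, 32 mm over the panel; axes as the panel's. Its steel clip stands 3 to 19 mm below it down the slope, 43 mm high, mouth 23 mm wide: two smooth sprung jaws that snap round the shank when it is pushed straight at the panel with 5 to 15 N.
- place2 (a point): Place 2, 80 mm right of place 1: the same point of the next clip, taken at first by one of the middle drivers.
- place3 (a point): Place 3, 80 mm right of place 2: the same point of the next clip, taken at first by the other middle driver.
- place4 (a point): Place 4, 80 mm right of place 3: the same point of the right outer clip (-y), free at first. Clip as at place 1.
- junction_box: Loose white junction box, 109 x 109 x 52 mm, on the bench beyond the lying drivers. Origin under its centre. Not to be moved.
- round_box: Loose white round open box, 76 mm in diameter, 40 mm high, on the bench left of the switch frame. Origin under its centre. Not to be moved.
- switch_frame: Loose white square switch frame, 85 x 85 mm and 10 mm thick, flat on the bench between the robot and the rack. Origin under its centre. Not to be moved.

How it is judged:
By the outcome, as a careful person would: the job done as asked, in the order asked, and still so for the second after the job is handed in, with the robot touching nothing.
It also fails if it takes over 54 s, if anything falls off the work surface, if the arm or the gripper's body presses on something with over 40 N, if the wrist force passes 120 N, or if a joint passes its speed limit or range.

ROBOT

A 6-joint arm with a two-finger parallel gripper is mounted at the origin on the work surface. World frame = base frame: x ahead of the robot, y to its left, z up, the work surface at z = 0. Lengths are in m, angles in rad, forces in N, time in s.
With the tool pointing down it reaches from about 0.375 to 0.9 m from the base axis. Payload 3.1 kg.
Tool frame: the origin (TCP) lies midway between the tips of the shut fingers; the grasp point (between the pads) lies 19 mm behind it; z points along the fingers, y is the line along which they close (so a half turn about z gives the same grasp; the last joint's range is limited). The gripper opens to 85 mm and grips with 20 to 120 N. Pads are 22 mm wide; open, the fingers measure 114 mm over their backs; the gripper's body (76 mm by 85 mm) begins 54 mm behind the grasp point. The pads swing forward as they close: fully open they stand 13 mm farther back than shut.
Start: joints at [-1.391, 0.527, 1.433, -0, 1.181, -0.178], TCP at [0.219, -0.585, 0.231] pointing down, gripper open.
Joint ranges: [-3.08, 3.08], [-0.75, 2.2], [0.22, 2.44], [-1.43, 4.57], [0, 2.65], [-2.85, 2.85]. Speed limits (rad/s): [2.79, 2.79, 3.14, 3.14, 3.14, 3.14].

INTERFACE

Orientations are given as a unit quaternion [x, y, z, w].
In Python, from station import manip gives the robot as it stands.
- The arm moves only by the tool step_arm, never from a script. Its argument "targets" is text: rows parted by semicolons, each of 4 numbers parted by spaces: the shift along the tool's x, y, z in mm, then the turn about the tool's z in degrees. A call has 1 to 12 rows; each row is the pose to reach, as a shift and turn from the pose commanded when the call began, along the tool's axes at that moment; what a row does not reach only later rows make up. A row lasts 1/10 s, in which the tool goes at most 50 mm and 8.59 degrees, less where a joint would pass 70% of its speed; a pose out of reach is approached as far as the arm can. A call with a gripper value outside its range is refused whole. "gripper" is the closure, from 0 (fully open) to 1 (shut), set as the call begins (left out, the last holds). The fingers move at their own pace and stop on an object; "squeeze" is the grip in N (left out, the last holds). Time passes only in rows, so rows that repeat a pose let the fingers close. It gives the time, the measured TCP pose, the force, the opening and the grip force at its end, in the units of the state.
- manip.sense(): the state, without advancing time (a new reading comes with each control period).
- manip.snapshot(name): name is "side" or "top"; returns the picture (480x640x3 uint8, red, green, blue); there is no depth.
- manip.get_calibration(name): a dict with "fov_y" (degrees; the focal length in pixels is half the picture's height over the tangent of half this angle, whatever the lens; pixels are square), "cx", "cy" (the principal point, pixels), "extrinsics" (4x4, takes a point from camera to world coordinates). Camera axes: x right, y down, z forward; pixel columns grow to the right and rows downward; lengths in m; the calibration is good to about 2 mm. A picture is of the moment at which its call begins. get_calibration takes no time and is no camera call.
- manip.sign_off(): hands the job in; it is judged then, once.
Trained networks look in the newest picture that a camera, given by its name, has taken for a name from the list of things; names that differ only in an ending like _2 or _b are one class to them, and where a whole thing is asked for, a point or a joint stands for the part that bears it (a point fixed in the world has none). Each returns a list of dicts, best first, with "p" (0 to 1); they miss things now and then, are a little off and sometimes report something else, mostly with a low value. They report only what shows in the picture. A call takes as long as a camera call.
- manip.recognise(camera, query): "position" ([column, row] in pixels, amid what is visible of it).
- manip.masks_of(camera, query): "pixels" (480x640 bool, what is visible of it) and "position" ([column, row] in pixels, amid what is visible of it).
- manip.mark_of(camera, query): "position" ([column, row] in pixels: a listed point, or the origin of a listed thing).
The state is a dict: "t": time; "q": joint angles; "qd": joint speeds; "tau": joint torques, N m; "tcp_pos": TCP position; "tool_rot": TCP orientation; "force": force on the tool from outside, world axes, zero at the start; "ft_torque": the same for the moment, N m; "finger_gap": opening from 0.0 (shut) to 1.0 (fully open); "gripper_force": force on a finger pad.
Only numpy, scipy, OpenCV 4.12 (cv2) and the standard library are available. Lean on these libraries where they do the work, as an engineer would, in place of code of your own. Each camera call takes 0.05 s, during which the arm holds its last target. There are 200 camera calls.

## Working session

There is one attempt and no reset: what is moved stays moved. The work goes in short steps, Python scripts to look and compute and a tool call to move; the robot and the scene stay as the last step left them, time stands still between calls to the robot, and variables do not carry over. Pictures are saved under pics/ and viewed, at most 10 in all, crops included, and the job is handed in when it is done.

Besides the shell and the picture viewer there is one more tool, called after "Call:" as a command line: name --argument value ..., lists and objects as JSON in quotes. step_arm: Moves the arm, as the interface text tells. Its arguments: {"type":"object","properties":{"targets":{"type":"string"},"gripper":{"type":"number"},"squeeze":{"type":"number"}},"required":["targets"]}

```bash
mkdir -p pics; python3 - <<'E'
from station import manip
import cv2,numpy as np
for n in("side","top"):
    im=manip.snapshot(n); cv2.imwrite(f"pics/{n}0.png",im[:,:,::-1])
    c=manip.get_calibration(n); print(n,c)
    for q in["driver_small","driver_large","driver_midsmall","driver_midlarge","panel","place1","place4","junction_box","round_box","switch_frame"]:
        print(q,[(np.round(r["position"]),round(r["p"],2)) for r in manip.mark_of(n,q)[:2]])
s=manip.sense();print(s)
E
```

```text
side {'fov_y': 42.20723006553837, 'cx': 314.08836335157264, 'cy': 244.6162498806045, 'extrinsics': array([[-0.88291925, -0.25991248,  0.39102314,  0.10127481],
       [-0.46896069,  0.44735242, -0.76154559,  0.81790434],
       [ 0.02301006, -0.85575774, -0.5168648 ,  0.68451516],
       [ 0.        ,  0.        ,  0.        ,  1.        ]])}
driver_small [(array([392., 218.]), 0.66)]
driver_large [(array([392., 261.]), 0.68)]
driver_midsmall [(array([227., 312.]), 0.83)]
driver_midlarge [(array([255., 286.]), 0.68)]
panel [(array([290., 358.]), 0.77), (array([291., 477.]), 0.15)]
place1 [(array([199., 341.]), 0.83), (array([276., 263.]), 0.8)]
place4 [(array([199., 341.]), 0.83), (array([276., 263.]), 0.8)]
junction_box [(array([289., 223.]), 0.55), (array([255., 289.]), 0.42)]
round_box [(array([289., 477.]), 0.59)]
switch_frame [(array([381., 341.]), 0.64)]
top {'fov_y': 53.452688367957286, 'cx': 325.19115821208146, 'cy': 237.11544774309317, 'extrinsics': array([[ 0.01646274, -0.9973943 ,  0.07023952,  0.48650318],
       [-0.99973705, -0.01529846,  0.0170818 , -0.05756643],
     
[... 612 characters left out ...]
.32)]
{'t': 1.1, 'q': array([-1.39146629e+00,  5.27494414e-01,  1.43270070e+00,  2.47421838e-05,
        1.18138074e+00, -1.78522470e-01]), 'qd': array([ 1.24787858e-03, -9.09673783e-04,  8.12625396e-05, -3.05867718e-04,
        8.37707682e-04,  5.45911596e-05]), 'tau': array([-4.88357837e-04, -4.42335892e+01, -1.78421938e+01, -2.26261263e-04,
        7.24246802e-04, -2.23911279e-06]), 'tcp_pos': array([ 0.21893276, -0.58538323,  0.23131361]), 'tool_rot': array([9.84036194e-01, 1.77968449e-01, 1.14483129e-05, 8.39756751e-06]), 'force': array([0.58961371, 0.09889043, 0.82178731]), 'ft_torque': array([0.0178584 , 0.00424675, 0.03573836]), 'gripper_force': 0.0, 'finger_gap': 1.0016617098182783}
```

View pics/top0.png

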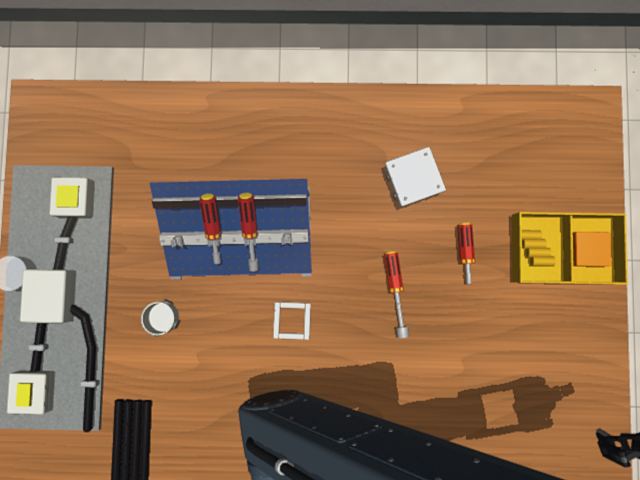

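View pics/side0.png

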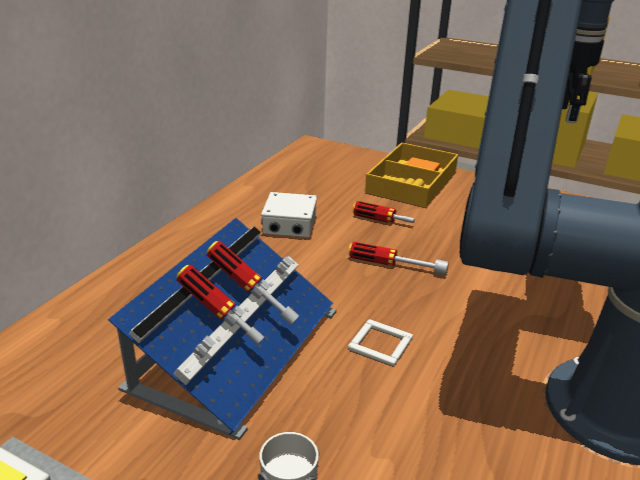

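Sizes increase left to right: midsmall is at place 2 (top image, 210,236) and midlarge at place 3 (249,235). So the small driver (466,260) goes to place 1 on the left, and the large one (400,289) to place 4 on the right. Next I'll fit the poses.

```bash
cat > h.py <<'E'
from station import manip
import cv2,numpy as np
from scipy.optimize import least_squares
C={n:manip.get_calibration(n) for n in("side","top")}
def proj(n,P):
    c=C[n];f=240/np.tan(np.radians(c["fov_y"]/2));E=np.linalg.inv(c["extrinsics"])
    p=np.atleast_2d(P)@E[:3,:3].T+E[:3,3]
    return p[:,:2]/p[:,2:]*f+[c["cx"],c["cy"]]
def back(n,uv,z):
    c=C[n];f=240/np.tan(np.radians(c["fov_y"]/2));E=c["extrinsics"]
    d=E[:3,:3]@np.array([(uv[0]-c["cx"])/f,(uv[1]-c["cy"])/f,1]);return E[:3,3]+d*(z-E[2,3])/d[2]
def panel(p,P): # p=x,y,yaw ; panel->world
    a=np.radians(32);P=np.atleast_2d(P)
    Q=np.c_[P[:,0]*np.cos(a)-P[:,2]*np.sin(a),P[:,1],P[:,0]*np.sin(a)+P[:,2]*np.cos(a)+.016]
    c,s=np.cos(p[2]),np.sin(p[2]);return np.c_[c*Q[:,0]-s*Q[:,1]+p[0],s*Q[:,0]+c*Q[:,1]+p[1],Q[:,2]]
E
python3 - <<'E'
from h import *
for n in C: manip.snapshot(n)
for n in C: print(n,[(np.round(r["position"],1),round(r["p"],2)) for r in manip.mark_of(n,"place1")])
o={}
for n in C:
    for q,P in[("driver_midsmall",(.12,.04,.032)),("driver_midlarge",(.12,-.04,.032)),("panel",(0,0,0))]:
        o[n,q]=(manip.mark_of(n,q)[0]["position"],P)
f=lambda p:np.concatenate([(proj(n,panel(p,P))[0]-uv) for (n,q),(uv,P) in o.items()])
s=least_squares(f,[.5,.2,0],loss="soft_l1");print(s.x);print(np.round(f(s.x).reshape(-1,2),1))
pts=panel(s.x,[(.12,.12,.032),(.12,-.12,.032)]);print(pts,proj("top",pts),proj("side",pts))
for n in C:
    for L,q in((.105,"driver_large"),(.047,"driver_small")):
        m=manip.masks_of(n,q)[0]; mk=manip.mark_of(n,q)[0]
        ys,xs=np.nonzero(m["pixels"]);W=np.array([back(n,(x,y),.016)[:2] for x,y in zip(xs,ys)])
        w=W.mean(0);v=np.linalg.svd(W-w)[2][0];v*=np.sign(v[0]);t=(W-w)@v
        print(n,q,m["p"],"org",back(n,mk["position"],.016).round(4),"yaw",np.degrees(np.arctan2(v[1],v[0])).round(1),"len",np.ptp(t).round(3),"org from ends",(w+v*(t.min()+L)).round(4),(w+v*(t.max()-.095)).round(4))
for q in("junction_box","round_box","switch_frame"):print(q,back("top",manip.mark_of("top",q)[0]["position"],0))
E
```

```text
side [(array([227.3, 312.5]), 0.95), (array([256., 284.]), 0.93), (array([278.2, 261.9]), 0.71)]
top [(array([250.8, 234.8]), 0.85), (array([284.8, 237.4]), 0.75), (array([214.8, 238.9]), 0.56)]
[0.47608351 0.16202966 0.04818307]
[[ 0.9 -0.5]
 [-1.6 -1.7]
 [-0.7 -1.1]
 [ 1.3  0.2]
 [-3.   1. ]
 [-4.1  1.9]]
[[0.55501371 0.28597513 0.10672785]
 [0.56657317 0.04625367 0.10672785]] [[175.6058296  236.68264254]
 [285.57738213 233.06097376]] [[198.02607445 342.3985146 ]
 [277.85483796 261.09622961]]
side driver_large 0.57 org [ 0.4441 -0.2035  0.016 ] yaw 7.9 len 0.207 org from ends [ 0.4399 -0.2051] [ 0.447  -0.2041]
side driver_small 0.82 org [ 0.5109 -0.3673  0.016 ] yaw -1.4 len 0.15 org from ends [ 0.5104 -0.3665] [ 0.5182 -0.3667]
top driver_large 0.93 org [ 0.4419 -0.2155  0.016 ] yaw 8.8 len 0.203 org from ends [ 0.4371 -0.2072] [ 0.44   -0.2068]
top driver_small 0.91 org [ 0.5116 -0.3626  0.016 ] yaw 4.2 len 0.141 org from ends [ 0.51   -0.3721] [ 0.5092 -0.3722]
junction_box [ 0.70468542 -0.25303074  0.        ]
round_box [0.36559658 0.34717845 0.        ]
switch_frame [0.36510159 0.0373437  0.        ]
```

```bash
cat > ov.py <<'E'
from h import *
def draw(im,n,p,D,k):
    def line(P): cv2.polylines(im,[np.round((proj(n,P)+.5)*k*8).astype(int)],False,(0,255,0),1,cv2.LINE_AA,3)
    line(panel(p,[(0,.168,0),(.235,.168,0),(.235,-.168,0),(0,-.168,0),(0,.168,0)]))
    for h in(.092,.116):line(panel(p,[(h,.168,.018),(h,-.168,.018)]))
    for y,l in((.12,.047),(.04,.066),(-.04,.086),(-.12,.105)):line(panel(p,[(.12-l,y,.032),(.215,y,.032)]))
    for x,y,a,l in D:
        d=np.array([np.cos(a),np.sin(a),0]);o=np.array([x,y,.016]);line(np.array([o-l*d,o+.095*d]))
        line(np.array([o-.016*d[[1,0,2]]*[-1,1,0],o+.016*d[[1,0,2]]*[-1,1,0]]))
E
python3 - <<'E'
from ov import *
p=[.476,.162,.048];D=[(.438,-.207,np.radians(8.6),.105),(.5105,-.370,np.radians(3.5),.047)]
a=cv2.imread("pics/top0.png");k=2.2;A=cv2.resize(a,None,fx=k,fy=k,interpolation=cv2.INTER_CUBIC);draw(A,"top",p,D,k)
cv2.imwrite("pics/ovt.png",A[int(160*k):int(350*k),int(140*k):int(490*k)])
a=cv2.imread("pics/side0.png");k=2;A=cv2.resize(a,None,fx=k,fy=k,interpolation=cv2.INTER_CUBIC);draw(A,"side",p,D,k)
cv2.imwrite("pics/ovs.png",A[180*2:445*2,100*2:460*2])
E
```

```text
(no output)
```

View pics/ovt.png

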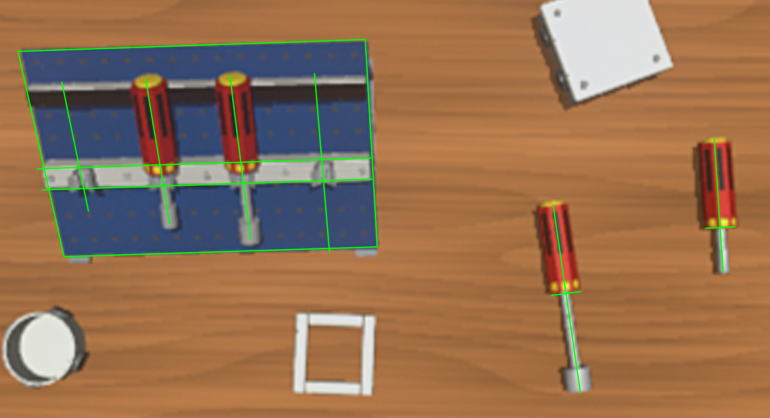

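View pics/ovs.png

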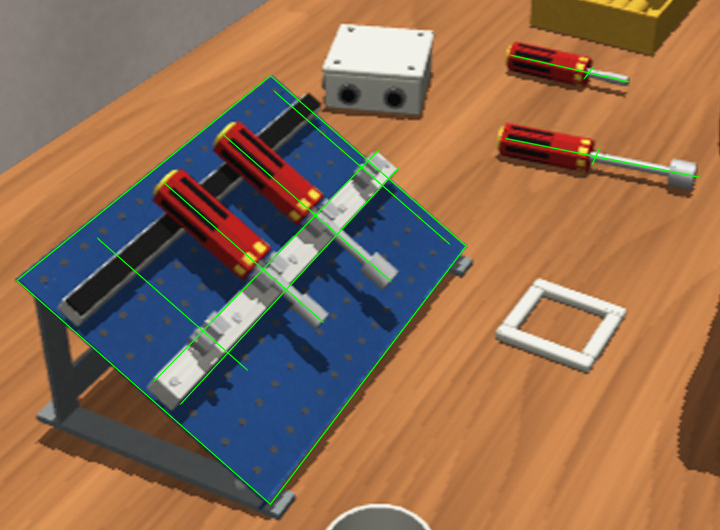

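```bash
cat >> h.py <<'E'
from scipy.spatial.transform import Rotation as R
def go(*T):
    s=manip.sense();r=R.from_quat(s["tool_rot"]);M=r.as_matrix();yaw=np.degrees(np.arctan2(M[1,0],M[0,0]))
    print("tcp",s["tcp_pos"].round(4),"yaw",yaw.round(2),"t",s["t"],"F",s["force"].round(1),"gap",round(s["finger_gap"],3))
    for x,y,z,a in T: print(((np.array([x,y,z])-s["tcp_pos"])@M*1000).round(1),"turn",round(yaw-a,1))
E
python3 -c "
from h import *
go((.5404,-.369,.13,3.5),(.5404,-.369,.004,3.5))"
```

```text
tcp [ 0.2189 -0.5854  0.2313] yaw 20.5 t 2.15 F [ 0.2 -0.5  0.3] gap 0.999
[376.9 -90.1 101.3] turn 17.0
[376.9 -90.1 227.3] turn 17.0
```

Call:
step_arm --targets "377 -90 101 17; 377 -90 101 17; 377 -90 101 17; 377 -90 101 17; 377 -90 101 17; 377 -90 101 17; 377 -90 101 17; 377 -90 101 17; 377 -90 101 17; 377 -90 101 17; 377 -90 101 17; 377 -90 101 17" --gripper 0.15 --squeeze 60

```text
t: 3.35
tcp_pos: [0.5395, -0.3706, 0.1309]
tool_rot: [1.0, 0.029, 0.0, 0.0]
force: [0.3, -0.6, -0.3]
finger_gap: 0.849
gripper_force: 0.0
```

```bash
python3 -c "
from h import *
go((.5404,-.369,.004,3.5))
im=manip.snapshot('top');cv2.imwrite('pics/t2.png',cv2.resize(im[160:340,340:540,::-1],None,fx=3,fy=3))"
```

```text
tcp [ 0.5395 -0.3706  0.1309] yaw 3.38 t 3.35 F [ 0.3 -0.6 -0.3] gap 0.849
[  1.   -1.6 126.9] turn -0.1
```

View pics/t2.png

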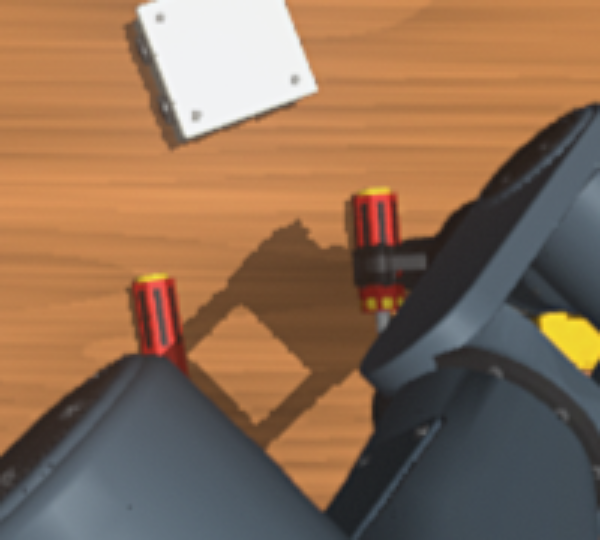

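The gripper is over the small handle, with a finger at about (370,265) in the crop. Now descending and gripping.

Call:
step_arm --targets "1 -1 50 0; 1 -1 100 0; 1 -1 115 0; 1 -1 123 0; 1 -1 127 0; 1 -1 127 0"

```text
t: 4.0
tcp_pos: [0.5423, -0.3692, 0.0048]
tool_rot: [1.0, 0.03, 0.001, 0.001]
force: [-1.0, 0.0, 0.2]
finger_gap: 0.848
gripper_force: 0.0
```

Call:
step_arm --targets "0 0 0 0; 0 0 0 0; 0 0 0 0; 0 0 0 0; 0 0 0 0; 0 0 0 0; 0 0 0 0; 0 0 0 0; 0 0 0 0; 0 0 0 0" --gripper 1 --squeeze 40

```text
t: 5.0
tcp_pos: [0.5423, -0.3686, 0.0048]
tool_rot: [1.0, 0.031, 0.001, 0.001]
force: [-0.0, 0.1, 5.4]
finger_gap: 0.362
gripper_force: 41.4
```

```bash
python3 -c "
from h import *
go((.542,-.3686,.26,3.4),(.54,.285,.26,2.75))"
```

```text
tcp [ 0.5423 -0.3686  0.0048] yaw 3.51 t 5.0 F [-0.   0.1  5.4] gap 0.362
[ 2.000e-01  4.000e-01 -2.552e+02] turn 0.1
[  38.2 -652.1 -256.3] turn 0.8
```

Call:
step_arm --targets "0 0 -50 0; 0 0 -100 0; 0 0 -150 0; 0 0 -200 0; 0 0 -255 0; 0 0 -255 0; 0 0 -255 0"

```text
t: 5.7
tcp_pos: [0.542, -0.3684, 0.2606]
tool_rot: [1.0, 0.031, 0.002, 0.002]
force: [-0.3, 0.9, -0.5]
finger_gap: 0.36
gripper_force: 40.6
```

```bash
python3 -c "
from h import *
go((.54,.286,.24,2.75))"
```

```text
tcp [ 0.542  -0.3684  0.2606] yaw 3.51 t 5.7 F [-0.3  0.9 -0.5] gap 0.36
[  38.  -653.3   18.6] turn 0.8
```

Call:
step_arm --targets "38 -653 0 0.8; 38 -653 0 0.8; 38 -653 0 0.8; 38 -653 0 0.8; 38 -653 0 0.8; 38 -653 0 0.8; 38 -653 0 0.8; 38 -653 0 0.8; 38 -653 0 0.8; 38 -653 0 0.8; 38 -653 0 0.8; 38 -653 0 0.8"

```text
t: 6.9
tcp_pos: [0.5375, 0.2337, 0.2553]
tool_rot: [1.0, 0.024, -0.003, 0.001]
force: [1.4, -0.8, -1.0]
finger_gap: 0.364
gripper_force: 40.6
```

Call:
step_arm --targets "0 0 0 0; 0 0 0 0; 0 0 0 0; 0 0 0 0"

```text
t: 7.3
tcp_pos: [0.5394, 0.2304, 0.2574]
tool_rot: [1.0, 0.023, -0.001, 0.0]
force: [-0.4, 1.3, -0.5]
finger_gap: 0.369
gripper_force: 40.6
```

```bash
cat > held.py <<'E'
from h import *
import sys
q,name=sys.argv[1:3];off=.011
s=manip.sense();M=R.from_quat(s["tool_rot"]).as_matrix()
go((.54,.286,.19,2.75))
G=s["tcp_pos"]-M[:,2]*off
for n in C:
    im=manip.snapshot(n)
    for r in manip.mark_of(n,q)[:2]:
        # distance of origin down the tool x that fits best
        d=np.arange(0,.07,.0005);e=np.linalg.norm(proj(n,G-d[:,None]*M[:,0])-r["position"],axis=1)
        print(n,r["p"],np.round(r["position"],1),"org dist",d[e.argmin()],"err px",e.min().round(1))
    c=proj(n,G)[0].astype(int);k=3
    x0,y0=np.clip(c-[65,65],0,None);A=cv2.resize(im[y0:y0+130,x0:x0+130,::-1],None,fx=k,fy=k,interpolation=cv2.INTER_CUBIC)
    for dd in(-.063,0,.032):
        p=((proj(n,G-dd*M[:,0])[0]-[x0,y0]+.5)*k).astype(int);cv2.circle(A,tuple(map(int,p)),3,(0,255,0),-1)
    cv2.imwrite(f"pics/{name}_{n}.png",A)
a,b=[cv2.imread(f"pics/{name}_{n}.png") for n in C]
h=min(a.shape[0],b.shape[0]);cv2.imwrite(f"pics/{name}.png",np.hstack([a[:h],b[:h]]))
E
python3 held.py driver_small hs
```

```text
tcp [0.5394 0.2304 0.2574] yaw 2.58 t 7.3 F [-0.4  1.3 -0.5] gap 0.369
[  3.3 -55.6  67.3] turn -0.2
side 0.63 [241.7 235.8] org dist 0.0285 err px 1.7
top 0.75 [175.9 255.3] org dist 0.029500000000000002 err px 0.6
top 0.47 [288.3 235.5] org dist 0.0 err px 112.0
```

View pics/hs.png

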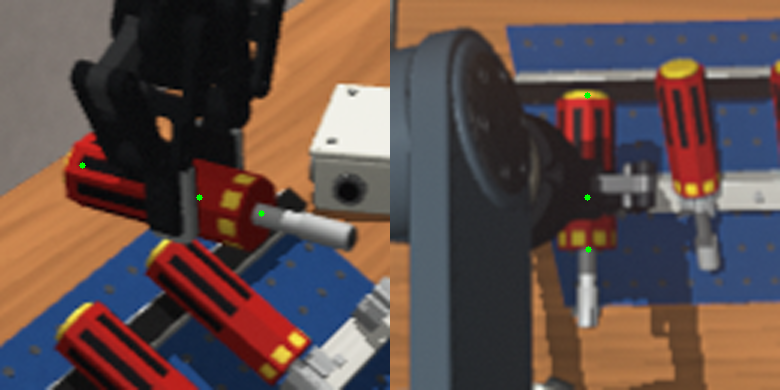

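The driver is held level with its shoulder about 31 mm from the grasp point (the dots line up in both crops). Next I go to a point 60 mm out along the panel normal from home.

```bash
python3 -c "
from h import *
go((.5503,.2858,.1636,2.75))"
```

```text
tcp [0.5399 0.2309 0.2583] yaw 2.59 t 7.5 F [-0.1  0.6 -1.4] gap 0.364
[ 12.9 -54.4  94.7] turn -0.2
```

Call:
step_arm --targets "6 -45 0 0; 13 -54 30 0; 13 -54 60 0; 13 -54 85 0; 13 -54 95 0; 13 -54 95 0; 13 -54 95 0" --squeeze 25

```text
t: 8.2
tcp_pos: [0.5511, 0.2865, 0.1644]
tool_rot: [1.0, 0.023, 0.001, -0.0]
force: [-0.5, -0.2, -0.3]
finger_gap: 0.366
gripper_force: 40.6
```

```bash
python3 -c "
from h import *
n=np.array([-.53,-.025,.848]);H=np.array([.5821,.2873,.1127])
go(*[(*(H+n*d),2.75) for d in(.03,.02,.01,0,-.004)])"
```

```text
tcp [0.5511 0.2865 0.1644] yaw 2.67 t 8.2 F [-0.5 -0.2 -0.3] gap 0.366
[15.1  0.6 26.2] turn -0.1
[20.3  0.6 34.7] turn -0.1
[25.6  0.6 43.2] turn -0.1
[30.9  0.6 51.7] turn -0.1
[33.   0.6 55.1] turn -0.1
```

Call:
step_arm --targets "8 0 13 0; 15 1 26 0; 17 1 30 0; 20 1 35 0; 23 1 39 0; 23 1 39 0" --gripper 1 --squeeze 25

```text
t: 8.8
tcp_pos: [0.5665, 0.2865, 0.1227]
tool_rot: [1.0, 0.024, -0.008, 0.001]
force: [-12.4, 0.9, 5.2]
finger_gap: 0.369
gripper_force: 43.2
```

```bash
python3 -c "
from h import *
go((.5821,.2873,.1127,2.75))
im=manip.snapshot('side');cv2.imwrite('pics/s3.png',cv2.resize(im[180:400,90:330,::-1],None,fx=2.5,fy=2.5))"
```

```text
tcp [0.5665 0.2865 0.1227] yaw 2.72 t 8.8 F [-12.4   0.9   5.2] gap 0.369
[15.8 -0.1  9.7] turn -0.0
```

View pics/s3.png

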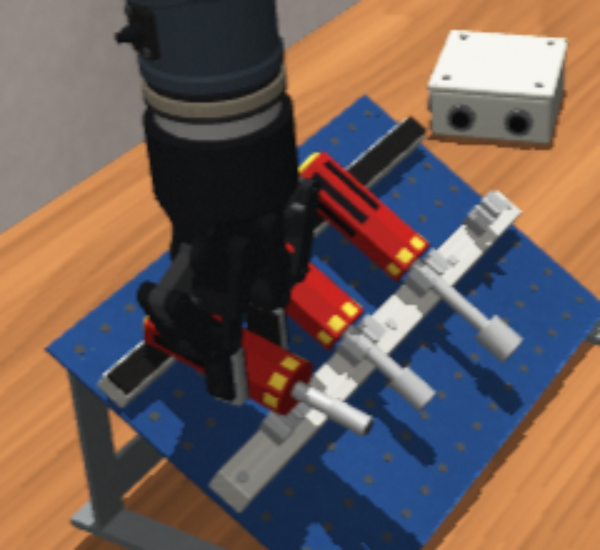

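The handle's end is bearing on the rubber rail (150,340) and pushing back. I'll lift, shift up the slope so that the rail's back edge bears on the handle's underside, and then lower.

Call:
step_arm --targets "0 0 -15 0; 0 0 -28 0; 8 0 -28 0; 8 0 -28 0; 8 0 -18 0; 8 0 -9 0; 8 0 -4 0; 8 0 0 0; 8 0 0 0"

```text
t: 9.75
tcp_pos: [0.5796, 0.2867, 0.1239]
tool_rot: [1.0, 0.024, -0.002, 0.001]
force: [-3.1, -0.4, 3.2]
finger_gap: 0.364
gripper_force: 43.4
```

```bash
python3 -c "
from h import *
go((.5821,.2873,.1127,2.75))
im=manip.snapshot('side');cv2.imwrite('pics/s4.png',cv2.resize(im[180:400,90:330,::-1],None,fx=2.5,fy=2.5))"
```

```text
tcp [0.5796 0.2867 0.1239] yaw 2.71 t 9.75 F [-3.1 -0.4  3.2] gap 0.364
[ 2.6 -0.5 11.2] turn -0.0
```

View pics/s4.png

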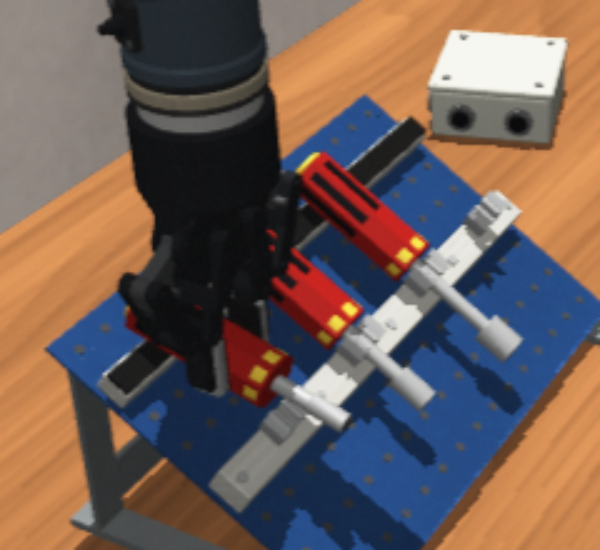

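Call:
step_arm --targets "0 0 5 0; 0 0 9 0; 0 0 13 0; 2 0 15 0; 3 0 17 0; 4 0 19 0; 4 0 19 0"

```text
t: 10.5
tcp_pos: [0.5806, 0.2864, 0.1082]
tool_rot: [1.0, 0.024, -0.004, 0.001]
force: [-15.9, -4.5, 23.6]
finger_gap: 0.367
gripper_force: 50.4
```

```bash
python3 -c "
from h import *
go((.5821,.2873,.1127,2.75))"
```

```text
tcp [0.5806 0.2864 0.1082] yaw 2.79 t 10.5 F [-15.9  -4.5  23.6] gap 0.367
[ 1.5 -0.8 -4.5] turn 0.0
```

Call:
step_arm --targets "2 0 3 0; 4 0 6 0; 4 0 6 0"

```text
t: 10.8
tcp_pos: [0.5809, 0.2865, 0.1075]
tool_rot: [1.0, 0.025, -0.008, 0.002]
force: [-29.2, -6.9, 53.6]
finger_gap: 0.367
gripper_force: 55.5
```

```bash
python3 -c "
from ov import *
go((.5821,.2873,.1127,2.75))
im=manip.snapshot('side')[:,:,::-1].copy();k=4;A=cv2.resize(im,None,fx=k,fy=k,interpolation=cv2.INTER_CUBIC)
draw(A,'side',[.476,.162,.048],[],k);cv2.imwrite('pics/s5.png',A[280*k:380*k,130*k:290*k])"
```

```text
tcp [0.5809 0.2865 0.1075] yaw 2.85 t 10.8 F [-29.2  -6.9  53.6] gap 0.367
[ 1.2 -0.7 -5.2] turn 0.1
```

View pics/s5.png

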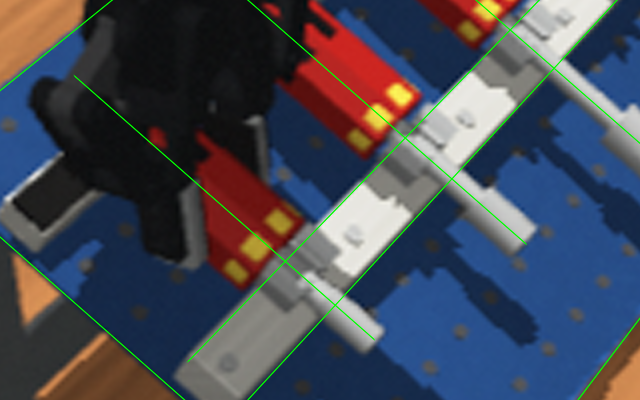

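Snapped home: the shank sits in the jaws with the shoulder just above, matching its neighbours. Next I unload, open and retreat, and then look at the large driver.

Call:
step_arm --targets "-4 0 -4 0; -8 0 -7 0; -8 0 -7 0"

```text
t: 11.15
tcp_pos: [0.581, 0.2864, 0.1078]
tool_rot: [1.0, 0.024, 0.0, 0.001]
force: [-3.6, -3.8, 12.9]
finger_gap: 0.365
gripper_force: 50.2
```

Call:
step_arm --targets "0 0 0 0; 0 0 0 0; 0 0 0 0; 0 0 0 0; 0 0 0 0" --gripper 0.45

```text
t: 11.65
tcp_pos: [0.5811, 0.2871, 0.1057]
tool_rot: [1.0, 0.023, -0.0, 0.0]
force: [-0.3, -1.2, -0.4]
finger_gap: 0.549
gripper_force: 0.0
```

Call:
step_arm --targets "0 0 -20 0; 0 0 -60 0; 0 0 -110 0; 0 0 -160 0; 0 0 -160 0"

```text
t: 12.15
tcp_pos: [0.5858, 0.2887, 0.2752]
tool_rot: [1.0, 0.024, 0.008, -0.002]
force: [-0.1, 0.8, 0.5]
finger_gap: 0.549
gripper_force: 0.0
```

```bash
python3 -c "
from h import *
d=np.radians(8.3);x,y=.439+.03*np.cos(d),-.2065+.03*np.sin(d);print(x,y)
go((x,y,.2,8.3),(x,y,.005,8.3))"
```

```text
0.4686857736720691 -0.2021693139699708
tcp [0.5858 0.2887 0.2752] yaw 2.71 t 12.15 F [-0.1  0.8  0.5] gap 0.549
[-141.5  485.    70.7] turn -5.6
[-144.8  485.9  265.6] turn -5.6
```

Call:
step_arm --targets "-138 485 0 -5.6; -138 485 0 -5.6; -138 485 0 -5.6; -138 485 0 -5.6; -138 485 0 -5.6; -138 485 0 -5.6; -138 485 0 -5.6; -138 485 0 -5.6; -138 485 0 -5.6; -138 485 0 -5.6; -138 485 0 -5.6; -138 485 0 -5.6" --gripper 0.15

```text
t: 13.35
tcp_pos: [0.4656, -0.2052, 0.2658]
tool_rot: [0.998, 0.071, -0.0, -0.0]
force: [-0.4, 1.2, -0.7]
finger_gap: 0.851
gripper_force: 0.0
```

Call:
step_arm --targets "0 0 50 0; 0 0 100 0; 0 0 140 0; 0 0 140 0; 0 0 140 0"

```text
t: 13.85
tcp_pos: [0.4664, -0.2025, 0.1263]
tool_rot: [0.997, 0.073, -0.001, -0.001]
force: [0.7, -0.7, -0.0]
finger_gap: 0.854
gripper_force: 0.0
```

```bash
python3 -c "
from h import *
go((.4687,-.2022,.005,8.3))
for n in C:
  im=manip.snapshot(n)
  print([(np.round(r['position']),r['p'],back(n,r['position'],.016).round(4)) for r in manip.mark_of(n,'driver_large')[:2]])
im=manip.snapshot('side');cv2.imwrite('pics/s6.png',cv2.resize(im[150:330,300:500,::-1],None,fx=3,fy=3))"
```

```text
tcp [ 0.4664 -0.2025  0.1263] yaw 8.41 t 13.85 F [ 0.7 -0.7 -0. ] gap 0.854
[  2.4   0.2 121.3] turn 0.1
[(array([394., 258.]), 0.73, array([ 0.4431, -0.2006,  0.016 ]))]
[(array([250., 232.]), 0.53, array([0.5737, 0.1392, 0.016 ]))]
```

View pics/s6.png

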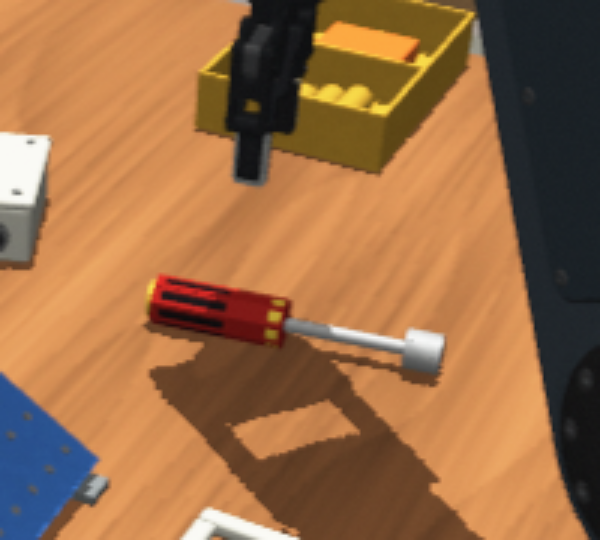

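The gripper is above the large driver's handle, which lies undisturbed in the crop at (150–285, 310). That was my last picture to view; from here I use only numbers.

Call:
step_arm --targets "2 0 50 0; 2 0 95 0; 2 0 115 0; 2 0 121 0; 2 0 121 0"

```text
t: 14.6
tcp_pos: [0.4685, -0.204, 0.0056]
tool_rot: [0.997, 0.072, 0.0, 0.0]
force: [0.5, -0.7, -0.1]
finger_gap: 0.848
gripper_force: 0.0
```

Call:
step_arm --targets "0 0 0 0; 0 0 0 0; 0 0 0 0; 0 0 0 0; 0 0 0 0; 0 0 0 0; 0 0 0 0; 0 0 0 0; 0 0 0 0" --gripper 1 --squeeze 40

```text
t: 15.5
tcp_pos: [0.4688, -0.204, 0.0069]
tool_rot: [0.997, 0.072, 0.001, 0.001]
force: [-0.5, 2.2, 6.3]
finger_gap: 0.364
gripper_force: 40.2
```

Call:
step_arm --targets "0 0 -50 0; 0 0 -100 0; 0 0 -150 0; 0 0 -200 0; 0 0 -255 0; 0 0 -255 0; 0 0 -255 0"

```text
t: 16.2
tcp_pos: [0.4685, -0.2038, 0.2624]
tool_rot: [0.997, 0.072, 0.002, 0.002]
force: [0.0, 0.8, -3.0]
finger_gap: 0.359
gripper_force: 40.8
```

```bash
python3 -c "
from h import *
go((.55,.046,.26,2.75))"
```

```text
tcp [ 0.4685 -0.2038  0.2624] yaw 8.31 t 16.2 F [ 0.   0.8 -3. ] gap 0.359
[ 116.8 -235.4    2. ] turn 5.6
```

Call:
step_arm --targets "117 -235 0 5.6; 117 -235 0 5.6; 117 -235 0 5.6; 117 -235 0 5.6; 117 -235 0 5.6; 117 -235 0 5.6; 117 -235 0 5.6; 117 -235 0 5.6"

```text
t: 17.0
tcp_pos: [0.5486, 0.0452, 0.2586]
tool_rot: [1.0, 0.024, -0.002, 0.0]
force: [-1.4, -0.2, -2.2]
finger_gap: 0.363
gripper_force: 40.9
```

```bash
sed -i 's/off=.011/off=.0095/' held.py; python3 held.py driver_large hl; python3 - <<'E'
from h import *
s=manip.sense();M=R.from_quat(s["tool_rot"]).as_matrix();G=s["tcp_pos"]-M[:,2]*.0095
for n in C:
    for m in manip.masks_of(n,"driver_large")[:2]:
        ys,xs=np.nonzero(m["pixels"]);W=np.c_[xs,ys]
        a=proj(n,[G-.136*M[:,0],G+.064*M[:,0]])
        t=(W-a[0])@(a[1]-a[0])/np.sum((a[1]-a[0])**2)*200
        print(n,m["p"],m["position"],"span mm rel. to head end at 31mm grip",np.percentile(t,[0.5,99.5]).round(1))
E
```

```text
tcp [0.5486 0.0452 0.2586] yaw 2.72 t 17.0 F [-1.4 -0.2 -2.2] gap 0.363
[   3.1 -241.    68.5] turn -0.0
side 0.65 [300.9 183. ] org dist 0.025 err px 2.4
side 0.45 [228.7 308.7] org dist 0.0 err px 143.7
top 0.72 [287.3 235.6] org dist 0.0 err px 10.1
side 0.73 [295.8, 182.1] span mm rel. to head end at 31mm grip [  1.  207.6]
top 0.53 [291.2, 303.3] span mm rel. to head end at 31mm grip [ 4.  22.2]
```

```bash
cat > chk.py <<'E'
from h import *
p=[.476,.162,.048]
for n in C: manip.snapshot(n)
for q,y,l in(("small",.12,.047),("midsmall",.04,.066),("midlarge",-.04,.086),("large",-.12,.105)):
    for n in C:
        a=proj(n,panel(p,[(.12,y,.032),(.12-l,y,.032),(.215,y,.032)]))
        ms=[m for m in manip.masks_of(n,"driver_"+q) if np.linalg.norm(np.array(m["position"])-a.mean(0))<25]
        mk=[r for r in manip.mark_of(n,"driver_"+q) if np.linalg.norm(np.array(r["position"])-a[0])<20]
        d=a[2]-a[1];L=np.linalg.norm(d);d/=L;k=(l+.095)*1000/L;e=np.array([-d[1],d[0]])
        if ms:
            ys,xs=np.nonzero(ms[0]["pixels"]);t=(np.c_[xs,ys]-a[1])@d*k;print(q,n,"mask span",np.percentile(t,[.5,99.5]).round(1),"of",(l+.095)*1000,end=" ")
        if mk: v=np.array(mk[0]["position"])-a[0];print(q,n,"mark along,across mm",(v@d*k).round(1),(v@e*k).round(1),end="")
        print()
E
python3 chk.py
```

```text
small side mask span [1.000e-01 1.408e+02] of 142.00000000000003 small side mark along,across mm -0.1 -6.3
small top mask span [  0.5 140. ] of 142.00000000000003 small top mark along,across mm 3.1 3.7
midsmall side mask span [  0.4 161.4] of 161.0 midsmall side mark along,across mm 1.1 -0.6

midlarge side mask span [  0.8 179.7] of 181.0 midlarge side mark along,across mm -1.8 -4.8
```

Small driver is home within 1 mm. Now the large one, straight down onto the rail's back edge.

```bash
python3 -c "
from h import *
go((.593,.047,.155,2.75),(.593,.047,.122,2.75),(.593,.047,.1096,2.75))"
```

```text
tcp [0.55   0.0458 0.2603] yaw 2.7 t 18.2 F [ 0.4 -0.1 -2.7] gap 0.364
[ 43.1   0.8 105.3] turn -0.0
[ 43.1   0.8 138.3] turn -0.0
[ 43.1   0.8 150.7] turn -0.0
```

Call:
step_arm --targets "43 1 20 0; 43 1 60 0; 43 1 100 0; 43 1 110 0; 43 1 118 0; 43 1 125 0; 43 1 132 0; 43 1 138 0; 43 1 138 0"

```text
t: 19.1
tcp_pos: [0.5904, 0.047, 0.1243]
tool_rot: [1.0, 0.024, -0.002, -0.0]
force: [-7.8, 0.2, 4.3]
finger_gap: 0.365
gripper_force: 44.1
```

```bash
python3 - <<'E'
from h import *
go((.593,.047,.1096,2.75))
p=[.476,.162,.048]
manip.snapshot("side")
for q in("large",):
    print([(np.round(r["position"],1),r["p"]) for r in manip.mark_of("side","driver_"+q)[:2]])
    m=manip.masks_of("side","driver_"+q)[0];ys,xs=np.nonzero(m["pixels"]);W=np.c_[xs,ys]
    v=np.linalg.svd(W-W.mean(0),full_matrices=False)[2][0];print(m["p"],m["position"],"img dir",v,np.percentile((W-W.mean(0))@v,[1,99]))
for l in(0,15,25,32):
    a=np.radians(l);d=np.array([np.cos(a),.048*np.cos(a),np.sin(a)]);w=proj("side",[np.array([.567,.046,.12]),np.array([.567,.046,.12])-.1*d]);print(l,(w[1]-w[0])/np.linalg.norm(w[1]-w[0]),w[1])
E
```

```text
tcp [0.5904 0.047  0.1243] yaw 2.74 t 19.1 F [-7.8  0.2  4.3] gap 0.365
[ 2.6  0.1 14.7] turn -0.0
[(array([275. , 252.4]), 0.64), (array([379.6, 342.2]), 0.16)]
0.61 [277.0, 253.5] img dir [0.87509295 0.48395488] [-58.28400721  56.25436413]
0 [0.96399861 0.26590729] [331.26564299 269.19963767]
15 [0.88306248 0.46925542] [328.82592533 281.60230064]
25 [0.81158868 0.58422924] [325.26218495 288.67965177]
32 [0.7544165  0.65639603] [321.93952622 292.9390125 ]
```

Tilting as expected (about 16°). Now the push home.

Call:
step_arm --targets "0 0 4 0; 0 0 8 0; 0 0 12 0; 2 0 14 0; 3 0 16 0; 4 0 18 0; 4 0 18 0"

```text
t: 19.95
tcp_pos: [0.5918, 0.0468, 0.1113]
tool_rot: [1.0, 0.025, -0.005, 0.001]
force: [-21.2, -1.6, 35.2]
finger_gap: 0.364
gripper_force: 52.3
```

```bash
python3 chk.py | grep -v small; python3 -c "
from h import *
go((.593,.047,.1096,2.75))"
```

```text
midlarge side mask span [  0.4 180.4] of 181.0 midlarge side mark along,across mm -4.3 -3.0
midlarge top mark along,across mm 1.5 10.0
large side mask span [  3.3 202.9] of 200.0 large side mark along,across mm 2.9 2.0

tcp [0.5918 0.0468 0.1113] yaw 2.85 t 20.85 F [-20.8  -1.8  35.7] gap 0.363
[ 1.2 -0.2  1.7] turn 0.1
```

```bash
cat > seat.py <<'E'
from h import *
p=[.476,.162,.048]
manip.snapshot("side")
for q,y,l in(("small",.12,.047),("midsmall",.04,.066),("midlarge",-.04,.086),("large",-.12,.105)):
    a=proj("side",panel(p,[(.12,y,.032),(.12-l,y,.032),(.215,y,.032)]))
    d=a[2]-a[1];L=np.linalg.norm(d);d/=L;k=(l+.095)*1000/L;e=np.array([-d[1],d[0]])
    for m in manip.masks_of("side","driver_"+q)[:3]:
        if np.linalg.norm(np.array(m["position"])-a.mean(0))>25: continue
        ys,xs=np.nonzero(m["pixels"]);W=np.c_[xs,ys]-a[1];t=W@d*k;c=W@e*k
        f=lambda lo,hi:[round(g(c[(t>lo)&(t<hi)]),1) for g in(np.min,np.mean,np.max)] if ((t>lo)&(t<hi)).any() else None
        o=l*1000
        print(q,"p",round(m["p"],2),"span",np.percentile(t,[.5,99.5]).round(1),"head",f(4,20),"shoulder",f(o+2,o+12),"end",f(o+80,o+93));break
E
python3 seat.py
```

```text
small p 0.68 span [  0.4 140.8] head [np.float64(-6.2), np.float64(-0.3), np.float64(5.7)] shoulder [np.float64(-17.6), np.float64(-0.5), np.float64(16.8)] end [np.float64(-17.6), np.float64(-0.9), np.float64(16.6)]
midsmall p 0.63 span [  0.6 161.4] head [np.float64(-8.4), np.float64(0.8), np.float64(10.4)] shoulder [np.float64(-17.0), np.float64(0.5), np.float64(17.5)] end [np.float64(-16.8), np.float64(0.8), np.float64(18.1)]
midlarge p 0.75 span [  0.3 180.3] head [np.float64(-9.7), np.float64(0.3), np.float64(10.5)] shoulder [np.float64(-15.6), np.float64(0.7), np.float64(17.0)] end [np.float64(-15.9), np.float64(0.4), np.float64(17.2)]
large p 0.79 span [  3.2 201.9] head [np.float64(-12.3), np.float64(0.8), np.float64(13.6)] shoulder [np.float64(-15.0), np.float64(-0.2), np.float64(14.3)] end [np.float64(-15.0), np.float64(-9.0), np.float64(-0.7)]
```

Seated: the head and shoulder lie on the home axis, but the driver is about 3 mm too far up the slope. I'll give one firm push, unload, and nudge it down the slope.

Call:
step_arm --targets "2 0 3 0; 2 0 3 0; -2 0 -4 0; -5 0 -6 0; -7 0 -5 0; -9 0 -4 0; -9 0 -4 0"

```text
t: 21.8
tcp_pos: [0.5902, 0.0462, 0.11]
tool_rot: [1.0, 0.024, 0.002, 0.0]
force: [-0.1, -1.4, 9.6]
finger_gap: 0.364
gripper_force: 49.6
```

```bash
python3 seat.py|tail -1; python3 -c "
from h import *
go((.593,.047,.1096,2.75))"
```

```text
large p 0.56 span [ -0.3 201.1] head [np.float64(-13.9), np.float64(0.4), np.float64(14.6)] shoulder [np.float64(-16.4), np.float64(-0.1), np.float64(16.6)] end [np.float64(-15.6), np.float64(-7.5), np.float64(2.8)]
tcp [0.5902 0.0462 0.11  ] yaw 2.7 t 22.05 F [-0.4 -1.5  9.3] gap 0.362
[ 2.8 -0.7  0.4] turn -0.1
```

Call:
step_arm --targets "0 0 -2 0; 0 0 -2 0; 0 0 -2 0; 0 0 -2 0; 0 0 -2 0; 0 0 -2 0" --gripper 0.45

```text
t: 22.65
tcp_pos: [0.5878, 0.0466, 0.11]
tool_rot: [1.0, 0.024, -0.0, -0.0]
force: [-0.7, 0.6, 0.4]
finger_gap: 0.548
gripper_force: 0.0
```

Call:
step_arm --targets "0 0 -20 0; 0 0 -60 0; 0 0 -110 0; 0 0 -160 0; 0 0 -200 0; -50 50 -200 0; -100 100 -200 0; -150 150 -200 0; -150 200 -200 0; -150 250 -200 0; -150 300 -200 0; -150 300 -200 0"

```text
t: 23.85
tcp_pos: [0.4515, -0.2613, 0.3106]
tool_rot: [1.0, 0.023, 0.0, 0.0]
force: [2.1, 0.8, -0.4]
finger_gap: 0.547
gripper_force: 0.0
```

```bash
python3 seat.py; python3 chk.py|grep top; python3 - <<'E'
from h import *
go()
for q in("junction_box","round_box","switch_frame"):
    r=manip.mark_of("top",q)
    if r: print(q,r[0]["p"],back("top",r[0]["position"],0))
E
```

```text
small p 0.62 span [  0.3 141.9] head [np.float64(-6.2), np.float64(-0.2), np.float64(5.8)] shoulder [np.float64(-17.6), np.float64(-0.5), np.float64(16.8)] end [np.float64(-18.6), np.float64(-1.5), np.float64(16.6)]
midsmall p 0.79 span [  1.6 161.2] head [np.float64(-8.2), np.float64(0.9), np.float64(10.4)] shoulder [np.float64(-16.4), np.float64(0.4), np.float64(17.3)] end [np.float64(-14.5), np.float64(1.4), np.float64(17.7)]
midlarge p 0.87 span [  0.2 180.4] head [np.float64(-9.7), np.float64(0.9), np.float64(11.6)] shoulder [np.float64(-15.6), np.float64(0.1), np.float64(15.9)] end [np.float64(-14.9), np.float64(0.6), np.float64(16.3)]
large p 0.97 span [  2.3 201.1] head [np.float64(-11.3), np.float64(0.9), np.float64(13.1)] shoulder [np.float64(-15.3), np.float64(0.7), np.float64(16.7)] end [np.float64(-15.0), np.float64(0.8), np.float64(16.9)]
small top mask span [ -2.1 139.9] of 142.00000000000003 small top mark along,across mm 3.8 -1.0
midsmall top mask span [ -2.7 162. ] of 161.0 
midlarge top mask span [ -5.2 180.8] of 181.0 midlarge top mark along,across mm 2.6 5.0
large top mask span [ -6.7 203.5] of 200.0 large top mark along,across mm 0.2 1.0
tcp [ 0.4523 -0.2597  0.3103] yaw 2.69 t 25.0 F [ 0.3 -0.5  0.3] gap 0.552
junction_box 0.94 [ 0.70658853 -0.24990754  0.        ]
round_box 0.95 [0.36832216 0.33963877 0.        ]
switch_frame 0.69 [0.3668177 0.0331171 0.       ]
```

```bash
python3 -c "
from station import manip
print(manip.sign_off())"
```

```text
the job is handed in; nothing more can be done
None
```

The job is handed in at about 25 s: the smallest driver is clipped at place 1 and the largest at place 4, so sizes run small to large from left to right, and the last camera check put both within about 2 mm of home with nothing else noticeably moved.

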